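# Hold a spring clip open over a buffet sign

## Robot

A 6-joint arm with a two-finger parallel gripper is mounted at the origin on the work surface. World frame = base frame: x ahead of the robot, y to its left, z up, the work surface at z = 0. Lengths are in m, angles in rad, forces in N, time in s.
With the tool pointing down it reaches from about 0.375 to 0.9 m from the base axis. Payload 3.1 kg.
Tool frame: the origin (TCP) lies midway between the tips of the shut fingers; the grasp point (between the pads) lies 19 mm behind it; z points along the fingers, y is the direction in which the jaws open and shut (so a half turn about z gives the same grasp; the last joint's range is limited). The gripper opens to 85 mm and grips with 20 to 120 N. Pads are 22 mm wide; open, the fingers measure 114 mm over their backs; the gripper's body (76 mm by 85 mm) begins 54 mm behind the grasp point. The pads swing forward as they close: fully open they stand 13 mm farther back than shut.
Start: joints at [0.969, 0.527, 1.433, -0, 1.181, -0.178], TCP at [0.257, 0.57, 0.231] pointing down, gripper open.
Joint ranges: [-3.08, 3.08], [-0.75, 2.2], [0.22, 2.44], [-1.43, 4.57], [0, 2.65], [-2.85, 2.85]. Speed limits (rad/s): [2.79, 2.79, 3.14, 3.14, 3.14, 3.14].

## Interface

Orientations are given as a unit quaternion [w, x, y, z].
In Python, from cell import env gives the robot as it stands. The module is installed in compiled form; this text tells all that it offers.
- The arm moves only by the shell command python3 -m handwheel 'ROWS'. ROWS is JSON, a list of rows, each a list of 3 entries, a list of its own where there are three numbers: the opening, from 0 (shut) to 1 (fully open), then the shift along the tool's x, y, z in mm, then the turn about the tool's z in rad. A call has 1 to 20 rows; each row is the pose to reach, as a shift and turn from the pose commanded when the call began, along the tool's axes at that moment; what a row does not reach only later rows make up. A row lasts 1/12 s, in which the tool goes at most 41.7 mm and 7.16 degrees, less where a joint would pass 70% of its speed; a pose out of reach is approached as far as the arm can. A call with a gripper value outside its range is refused whole. The fingers move at their own pace and stop on an object; the grip force is fixed at half the most. Time passes only in rows, so rows that repeat a pose let the fingers close. It gives the time, the measured TCP pose, the force and the opening at its end, in the units of the state.
- env.observe(): the state, without advancing time (a new reading comes with each control period).
- env.read_camera(name): name is "scene" or "top" or "wrist"; returns a dict with "image" (384x512x3 uint8, blue, green, red), "depth" (384x512 float32, m along the optical axis (not along the pixel's ray), 0 where there is no reading), "fx", "fy", "cx", "cy" (pixels), "k1" (the pictures are not rectified: a ray, as slopes to the right and down, at radius r is drawn at 1 + k1 r^2 times it, then the intrinsics apply), "cam_to_world" (4x4, takes a point from camera to world coordinates). Camera axes: x right, y down, z forward; pixel columns grow to the right and rows downward; lengths in m; the calibration is good to about 2 mm. A picture is of the moment at which its call begins.
- env.hand_in(): hands the job in, once; it reports no verdict.
The state is a dict: "time": time; "q": joint angles; "joint_vel": joint speeds; "tau": joint torques, N m; "position": TCP position; "eef_rot": TCP orientation; "wrist_force": force on the tool from outside, world axes, zero at the start; "wrist_torque": the same for the moment, N m; "gripper_width": finger opening in m.
Only numpy, scipy, OpenCV 4.12 (cv2) and the standard library are available. Lean on these libraries where they do the work, as an engineer would, in place of code of your own. Each camera call takes 0.05 s, during which the arm holds its last target.

## Task

Squeeze the big steel spring clip off the wall of the white tub of slips, and hold it wide open over the middle of the top edge of the wide buffet sign, square to the card, one jaw each side with the edge about halfway up into its mouth, so that I can slide an order slip in. Don't shift the sign, the tub or anything standing around, and don't drop the clip. Finish while still holding the clip gaping there, with neither it nor your fingers touching the sign.

Things in the scene. Friction and masses are not known exactly. Their poses are not given: they have to be found in the camera images.
- clip: Plain steel spring clip, 73 mm tall, 56 g, clamped upright on the tub's +x wall: two mirrored halves on a pin, finger levers up, jaws down. Origin: middle of the pin; x: across the jaws (they part along it), y: along the pin, z: up. Jaws: flat plates 50 mm wide (y), 2.4 mm thick, from 8 to 34 mm below the pin. A smaller clip lying on the table is not used.
- clip_grip (a point): Midpoint between the lever ends, 36 mm above the pin: squeeze here from above, fingers closing along the clip's x. The levers end in rolled beads (radius 3 mm, 24 mm long in y), the outermost part, at x = +/-22 mm: 50 mm over both. Squeezing opens the jaws, both halves turning alike; it takes 5 N at first, 10 N at the stop; released, it snaps shut.
- jaw_a (a joint): How far each half has turned open, rad. 0 (clamped on the wall): 50 mm over the lever beads, 4 mm between jaw tips; 0.2: 35 and 17 mm; 0.3: 27 and 24 mm; 0.40, the stop: 18 and 30 mm. About -0.05 when shut on nothing. At 0.3 the beads' centres stand 41 mm above the pin and the jaw tips 32 mm below it (at 0: 36 and 34).
- tip_a (a point): Middle of the lower inner edge of the jaw on the clip's +x side, 34 mm below the pin.
- tip_b (a point): The same point of the jaw on the clip's -x side.
- tub: White open food tub, straight 4 mm walls, 120 (x) by 150 (y) by 100 mm high, 0.7 kg, loose, with stacks of paper slips in it up to 54 mm high. Origin: centre of its underside, z up. The clip sits on the +x wall (midplane 58 mm from the centre) within 30 mm of its middle, jaws 20 mm down over the rim, pin 114 mm above the table.
- sign_wide: The wide buffet sign: a white plastic card 150 mm wide, 3 mm thick, upright in a slotted steel foot (48 by 110 by 16 mm), top edge 115 mm above the table; loose, about 0.5 kg. Origin: centre of the foot's underside; x: square to the card's face, y: along the card, z up.
- sign_edge (a point): The middle of the wide sign's top edge, on the card's midplane; axes as the sign's.
- sign_tall: Another buffet sign, not used: card 80 mm wide, top 145 mm above the table, same axes. It, the tub and the wide sign stand in any order from left to right.
- sauce_bottle: Bystander: white squeeze bottle, 56 mm across, 160 mm tall; origin under its centre.
- shaker: Bystander: glass salt shaker, 44 mm across, 76 mm tall; origin under its centre.
- ramekin: Bystander: white china ramekin, 80 mm across, 42 mm tall; origin under its centre.

How it is judged:
On the way:
1. the clip is held by the fingers, lifted clear of the tub's rim (z of clip in the frame of tub above 0.15 m and contact force between clip and the fingers above 1 N and contact force between clip and tub below 0.05 N), for 0.2 s.
At the end, for the whole second after the job is handed in: Clip still and held by the fingers, pin within 25 mm of the middle of the edge and 4 mm or more above it, parallel within 0.2 rad; tips 14 mm or more apart, one 4 mm or more each side of the card's midplane, 8 mm or more below the edge; nothing touches the sign; sign and tub upright (distance between tip_a and tip_b above 0.014 m and ((x of tip_a in the frame of sign_edge above 0.004 m and x of tip_b in the frame of sign_edge below -0.004 m) or (x of tip_b in the frame of sign_edge above 0.004 m and x of tip_a in the frame of sign_edge below -0.004 m)) and z of each of tip_a, tip_b in the frame of sign_edge below -0.008 m and z of clip in the frame of sign_edge above 0.004 m and y of clip in the frame of sign_edge between -0.025 and 0.025 m and angle between the y axis of clip and the y axis of sign_wide, either way round below 0.2 rad and contact force between each of clip, the arm, the fingers and sign_wide below 0.05 N and contact force between clip and the fingers above 2 N and linear speed of clip below 0.02 m/s and angle between sign_wide's own z axis and vertical below 0.05 rad and angle between tub's own z axis and vertical below 0.1 rad); the arm keeps its last pose, push and grip.
It fails at once if the wide sign is shifted or knocked by more than 10 mm (distance of sign_edge from where it was at the start of the episode above 0.01 m).
It fails at once if the tub is dragged more than 25 mm or lifted (distance of tub from where it was at the start of the episode above 0.025 m).
It fails at once if the clip is dropped (height (world z) of clip below 0.07 m).
It fails at once if a bystander is disturbed by more than 20 mm (distance of any of sign_tall, sauce_bottle, shaker, ramekin from where it was at the start of the episode above 0.02 m).
It also fails if it takes over 38 s, if anything falls off the work surface, if the arm or the gripper's body presses on something with over 40 N, if the wrist force passes 120 N, or if a joint passes its speed limit or range.

## Working session

There is one attempt and no reset: what is moved stays moved. The work goes in short steps, Python scripts to look and compute and a shell command to move; the robot and the scene stay as the last step left them, time stands still between calls to the robot, and variables do not carry over. Pictures are saved under pics/ and viewed, and the job is handed in when it is done.

```bash
mkdir -p pics; ls
cat > h.py <<'E'
import numpy as np, cv2
from cell import env
def shot(name,tag):
    c=env.read_camera(name); np.savez(f'{tag}.npz',**c); cv2.imwrite(f'pics/{tag}.png',c['image']); return c
def load(tag): return dict(np.load(f'{tag}.npz'))
def ray(c,u,v):
    xd=(u-c['cx'])/c['fx']; yd=(v-c['cy'])/c['fy']; x,y=xd,yd
    for _ in range(20):
        s=1+c['k1']*(x*x+y*y); x,y=xd/s,yd/s
    T=c['cam_to_world']; d=T[:3,:3]@np.array([x,y,1.]); return T[:3,3],d
def onplane(c,u,v,z):
    o,d=ray(c,u,v); return o+d*(z-o[2])/d[2]
def pt(c,u,v):
    o,d=ray(c,u,v); return o+d*c['depth'][int(v),int(u)]
def cloud(c):
    v,u=np.mgrid[0:384,0:512].astype(float); xd=(u-c['cx'])/c['fx']; yd=(v-c['cy'])/c['fy']; x,y=xd,yd
    for _ in range(20):
        s=1+c['k1']*(x*x+y*y); x,y=xd/s,yd/s
    d=np.stack([x,y,np.ones_like(x)],-1)*c['depth'][...,None]; T=c['cam_to_world']
    return d@T[:3,:3].T+T[:3,3]
E
python3 - <<'E'
from h import *
for n in ['scene','top','wrist']:
    c=shot(n,n+'0'); print(n,c['fx'],c['k1'],c['cam_to_world'].round(3).tolist())
print(env.observe())
a=[cv2.resize(cv2.imread(f'pics/{n}0.png'),None,fx=1.5,fy=1.5) for n in ['scene','top']]
for n,i in zip('ab',a): cv2.imwrite(f'pics/{n}0.png',i)
E
```

```text
pics
scene 428.89676959091935 0.019264935422572835 [[0.127, 0.798, -0.589, 1.307], [0.992, -0.101, 0.077, 0.015], [0.002, -0.594, -0.805, 1.029], [0.0, 0.0, 0.0, 1.0]]
top 437.9255796153532 -0.07460081774261842 [[-0.025, -0.985, 0.173, 0.405], [-1.0, 0.025, -0.001, 0.086], [-0.003, -0.173, -0.985, 1.365], [0.0, 0.0, 0.0, 1.0]]
wrist 298.7112104316754 0.014063206466650153 [[0.411, 0.864, 0.289, 0.183], [0.912, -0.389, -0.132, 0.603], [-0.001, 0.318, -0.948, 0.374], [0.0, 0.0, 0.0, 1.0]]
{'time': 0.15, 'q': array([ 9.68486509e-01,  5.28280751e-01,  1.43360387e+00, -8.91760109e-06,
        1.18140946e+00, -1.78500830e-01]), 'joint_vel': array([-1.72238207e-03, -2.64194993e-03, -3.87948743e-03,  1.96777658e-03,
       -9.44543991e-05,  6.15725571e-05]), 'tau': array([-1.61225607e-04, -4.42742729e+01, -1.78276062e+01, -3.24706498e-04,
        5.59500375e-03, -2.16352095e-05]), 'position': array([0.25668174, 0.56925658, 0.23054245]), 'eef_rot': array([-3.19938648e-04,  2.10320440e-01,  9.77632134e-01, -7.88274728e-04]), 'wrist_force': array([ 0.04432249, -0.33651224, -0.08617992]), 'wrist_torque': array([-0.01631366,  0.01411991, -0.01217932]), 'gripper_width': 0.08545633505207462}
```

View pics/a0.png

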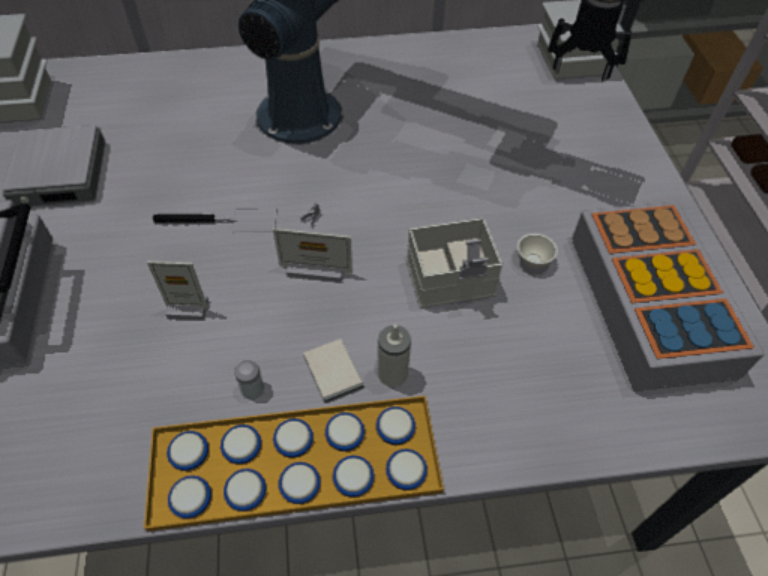

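View pics/b0.png

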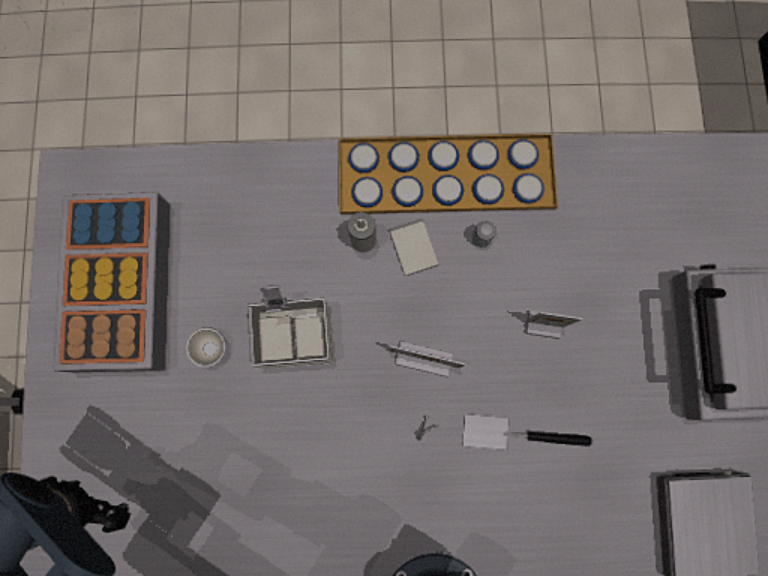

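The top view (768 px wide) shows the tub at about (288,332), the clip on its far (+x) wall at (272,296), the wide sign running from (377,343) to (463,367), and the tall sign at (545,320). Next I'll measure these with depth and rays.

```bash
cat > m.py <<'E'
from h import *
for n in ['top0','scene0']:
    c=load(n); P=cloud(c); Z=P[...,2]
    print(n,'table z med',np.median(Z[abs(Z)<.02]))
    # tub rim
    def box(x0,x1,y0,y1,z0,z1): return (P[...,0]>x0)&(P[...,0]<x1)&(P[...,1]>y0)&(P[...,1]<y1)&(Z>z0)&(Z<z1)&(c['depth']>0)
    for nm,b in dict(tubrim=(.4,.7,.1,.4,.094,.104),clip=(.4,.7,.1,.4,.112,.17),signw=(.4,.65,-.1,.1,.085,.125)).items():
        m=box(*b); m=cv2.morphologyEx(m.astype(np.uint8),cv2.MORPH_OPEN,np.ones((1,1)))>0
        q=P[m]
        if len(q)<5: print(nm,len(q)); continue
        r=cv2.minAreaRect((q[:,:2]*1000).astype(np.float32)); vv,uu=np.where(m)
        print(nm,len(q),'c',np.round(r[0],1),'sz',np.round(r[1],1),'ang',round(r[2],1),'z',np.percentile(q[:,2],[2,50,98]).round(3),'px',uu.min(),uu.max(),vv.min(),vv.max(),'mean',(q.mean(0)*1000).round(1))
E
python3 m.py
python3 - <<'E'
from h import *
i=cv2.imread('pics/top0.png')[170:270,140:340]; cv2.imwrite('pics/tz.png',cv2.resize(i,None,fx=4,fy=4,interpolation=2))
i=cv2.imread('pics/scene0.png')[130:210,170:350]; cv2.imwrite('pics/sz.png',cv2.resize(i,None,fx=4.4,fy=4.4,interpolation=2))
E
```

```text
top0 table z med 0.0007670164902835452
tubrim 238 c [546.3 272. ] sz [120.9 151.4] ang 3.8 z [0.095 0.1   0.104] px 165 219 199 243 mean [543.6 268.3  99.5]
clip 178 c [602.6 295.1] sz [49.3 41.8] ang 4.5 z [0.114 0.127 0.157] px 176 190 190 208 mean [605.4 294.7 132. ]
signw 105 c [492.6   5.3] sz [149.8   3.5] ang 74.9 z [0.087 0.113 0.12 ] px 259 310 230 243 mean [492.4   6.3 109. ]
scene0 table z med -0.0001812017408486799
tubrim 332 c [547.2 268.2] sz [125.6 151.3] ang 3.5 z [0.094 0.098 0.103] px 273 334 145 185 mean [552.5 269.3  98.4]
clip 202 c [604.4 291.1] sz [50.3 43.2] ang 1.2 z [0.113 0.133 0.154] px 308 324 159 178 mean [597.9 289.3 133.4]
signw 386 c [493.5   2.3] sz [149.4   9.2] ang 74.7 z [0.086 0.101 0.116] px 182 233 152 164 mean [493.7   3.2 101.2]
```

View pics/tz.png

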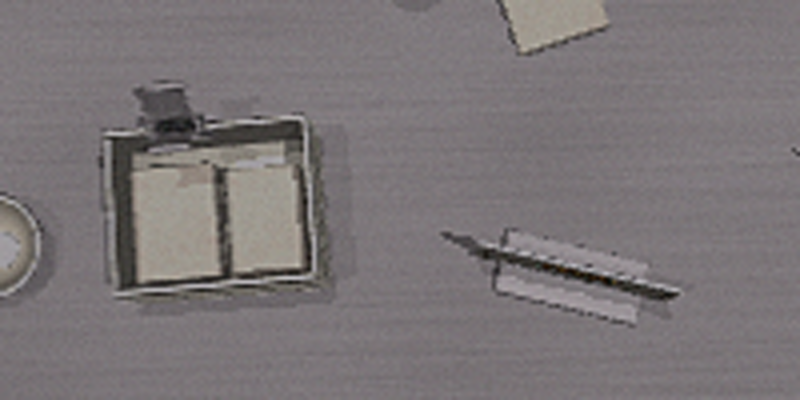

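View pics/sz.png

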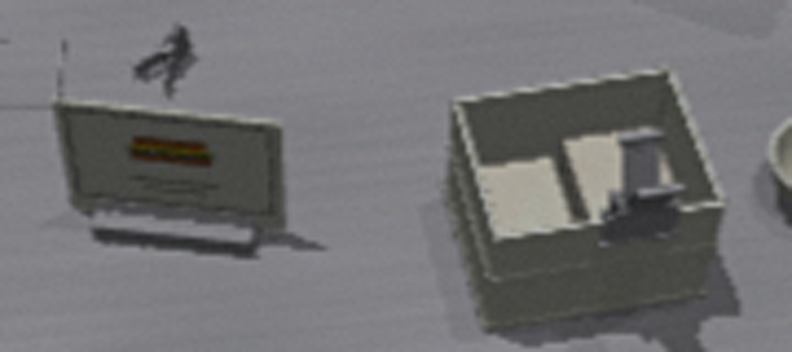

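```bash
cat > d.py <<'E'
import sys
from h import *
from scipy.spatial.transform import Rotation as R
def delta(x,y,z,yawdeg):
    s=env.observe(); q=s['eef_rot']; r=R.from_quat([q[1],q[2],q[3],q[0]]).as_matrix()
    d=r.T@(np.array([x,y,z])-s['position']*1000)
    cur=np.degrees(np.arctan2(r[1,1],r[0,1])); t=-((yawdeg-cur+180)%360-180)
    print('t',s['time'],'pos',(s['position']*1000).round(1),'zaxis',r[:,2].round(4),'yaw_y',cur.round(2),'| shift',d.round(1),'turn',np.radians(t).round(3),'w',s['gripper_width'].round(4),'F',s['wrist_force'].round(2))
if __name__=='__main__': delta(*map(float,sys.argv[1:]))
E
python3 d.py 603 293 231 3.7
```

```text
Traceback (most recent call last):
  File "d.py", line 9, in <module>
    if __name__=='__main__': delta(*map(float,sys.argv[1:]))
                             ~~~~~^^^^^^^^^^^^^^^^^^^^^^^^^^
  File "d.py", line 8, in delta
    print('t',s['time'],'pos',(s['position']*1000).round(1),'zaxis',r[:,2].round(4),'yaw_y',cur.round(2),'| shift',d.round(1),'turn',np.radians(t).round(3),'w',s['gripper_width'].round(4),'F',s['wrist_force'].round(2))
                                                                                                                                                                ^^^^^^^^^^^^^^^^^^^^^^^^
AttributeError: 'float' object has no attribute 'round'
```

```bash
sed -i "s/s\['gripper_width'\].round(4)/round(s['gripper_width'],4)/" d.py
python3 d.py 603 293 231 3.7
```

```text
t 0.15 pos [256.7 569.3 230.5] zaxis [-0.001  -0.0014 -1.    ] yaw_y 65.72 | shift [-4.293e+02 -1.094e+02 -4.000e-01] turn 1.082 w 0.0855 F [ 0.04 -0.34 -0.09]
```

```bash
python3 -m handwheel '[[1,[-12,-3,-3],0.05],[1,[-42,-11,-5],0.15],[1,[-80,-20,-5],0.27],[1,[-119,-30,-5],0.39],[1,[-158,-40,-5],0.51],[1,[-197,-50,-5],0.63],[1,[-236,-60,-5],0.75],[1,[-275,-70,-5],0.86],[1,[-314,-80,-5],0.95],[1,[-353,-90,-5],1.02],[1,[-388,-99,-3],1.06],[1,[-414,-105.5,-2],1.08],[1,[-427,-109,0],1.082],[1,[-429.3,-109.4,0],1.082],[1,[-429.3,-109.4,0],1.082],[1,[-429.3,-109.4,0],1.082]]' | tail -c 400
python3 d.py 603 293 231 3.7
python3 - <<'E'
from h import *
c=shot('wrist','w1'); cv2.imwrite('pics/w1b.png',cv2.resize(c['image'],None,fx=1.5,fy=1.5))
c=shot('top','top1');c=shot('scene','scene1'); cv2.imwrite('pics/s1b.png',cv2.resize(c['image'][60:260,150:420],None,fx=2.9,fy=2.9,interpolation=2))
E
```

```text
time: 1.48
position: [0.6017, 0.2946, 0.231]
eef_rot: [-0.001, 0.683, 0.73, -0.001]
wrist_force: [-0.9, 0.8, 0.0]
gripper_width: 0.0853
t 1.4833 pos [601.7 294.6 231. ] zaxis [-2.e-03  3.e-04 -1.e+00] yaw_y 3.81 | shift [-1.6  1.2 -0. ] turn 0.002 w 0.0853 F [-0.93  0.75  0.02]
```

View pics/w1b.png

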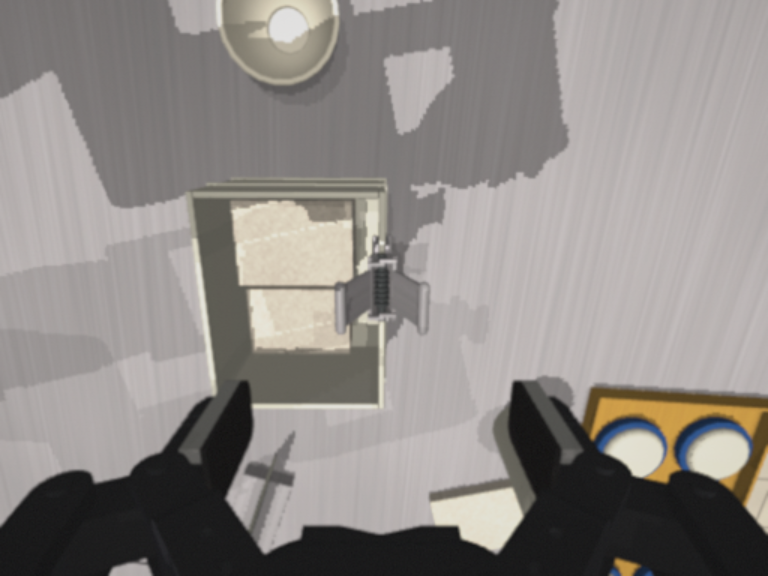

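View pics/s1b.png

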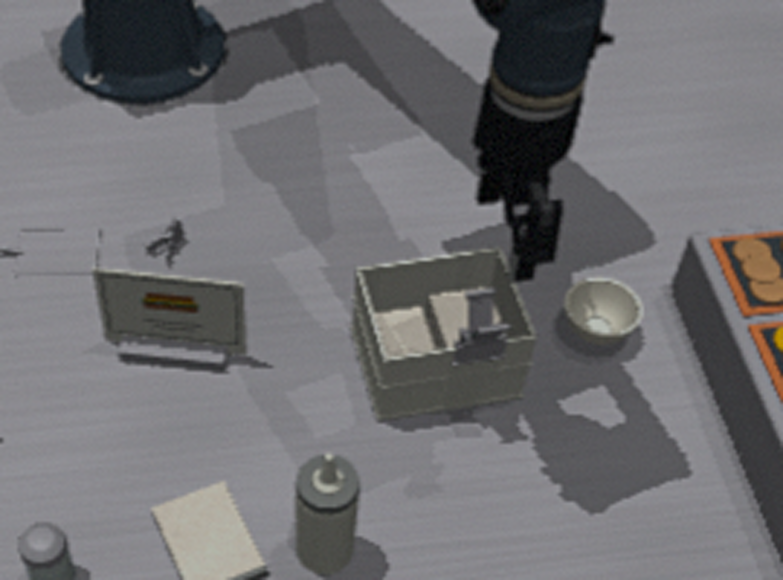

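The wrist view shows the clip's beads at (340,305) and (424,307), midway between the fingers at columns 250 and 512. Now I'll convert the beads to world coordinates.

Run:
```python
from h import *
c=load('w1'); P=cloud(c); Z=P[...,2]
m=(Z>.143)&(Z<.162)&(P[...,1]>.25)&(P[...,1]<.34)&(P[...,0]>.55)&(P[...,0]<.65)&(c['depth']>0)
n,l,s,ce=cv2.connectedComponentsWithStats(m.astype(np.uint8))
for k in range(1,n):
    if s[k,4]<15: continue
    q=P[l==k]*1000; print(s[k],q.mean(0).round(1),q.min(0).round(1),q.max(0).round(1))
m=(Z>.096)&(Z<.104)&(P[...,1]>.15)&(P[...,1]<.4)&(P[...,0]>.45)&(P[...,0]<.65)
r=cv2.minAreaRect((P[m][:,:2]*1000).astype(np.float32)); print('rim',r)
i=c['image'][140:240,200:310]; cv2.imwrite('pics/wz.png',cv2.resize(i,None,fx=6,fy=6,interpolation=2))
```

```text
[223 187  11  36 318] [581.6 293.4 151.3] [577.5 278.2 143. ] [586.  307.6 155.5]
[275 188  12  35 317] [623.9 296.1 151.3] [619.7 280.9 143. ] [628.5 310.  154.8]
rim ((547.3573608398438, 271.50677490234375), (122.78242492675781, 149.547607421875), 3.933109760284424)
```

View pics/wz.png

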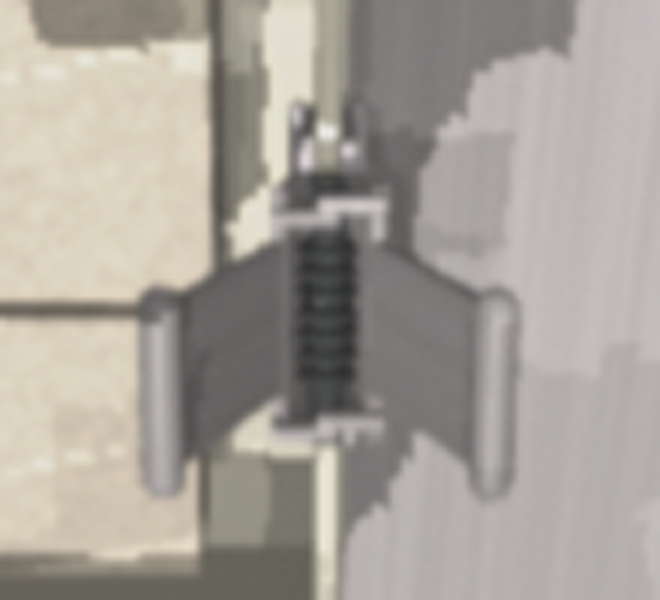

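```bash
python3 -m handwheel '[[1,[0,0.6,15],0],[1,[0,0.6,40],0],[1,[0,0.6,65],0],[1,[0,0.6,85],0],[1,[0,0.6,96],0],[0.9,[0,0.6,100],0],[0.8,[0,0.6,100],0],[0.7,[0,0.6,100],0],[0.64,[0,0.6,100],0],[0.64,[0,0.6,100],0],[0.64,[0,0.6,100],0]]' 
python3 d.py 602.8 294.7 131 3.7
python3 - <<'E'
from h import *
c=shot('wrist','w2'); a=cv2.resize(c['image'],None,fx=1.5,fy=1.5); cv2.imwrite('pics/w2b.png',a)
c=shot('scene','scene2'); cv2.imwrite('pics/s2b.png',cv2.resize(c['image'][90:210,270:370],None,fx=5,fy=5,interpolation=2))
E
```

```text
time: 2.55
position: [0.6044, 0.2937, 0.1326]
eef_rot: [0.0, 0.684, 0.73, 0.001]
wrist_force: [-0.7, 1.2, -0.2]
gripper_width: 0.0548
t 2.55 pos [604.4 293.7 132.6] zaxis [ 1.9e-03  6.0e-04 -1.0e+00] yaw_y 3.73 | shift [ 1.1 -1.6  1.6] turn 0.0 w 0.0548 F [-0.65  1.22 -0.17]
```

View pics/w2b.png

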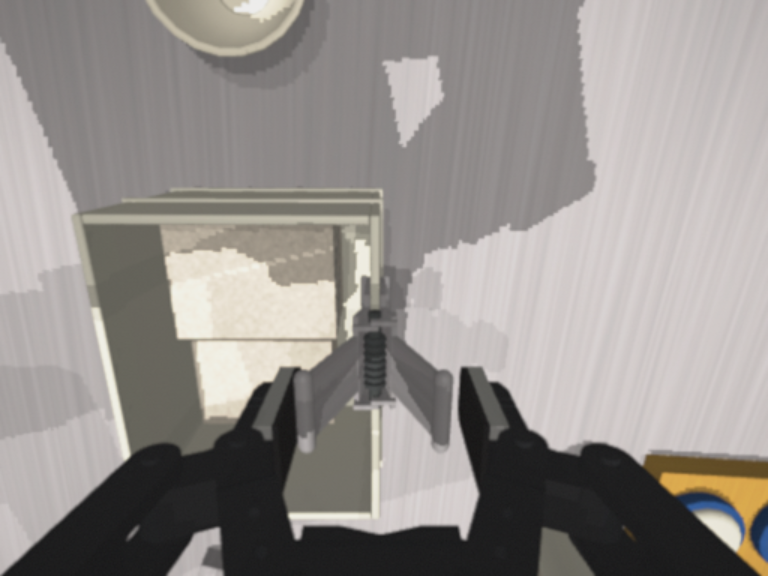

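View pics/s2b.png

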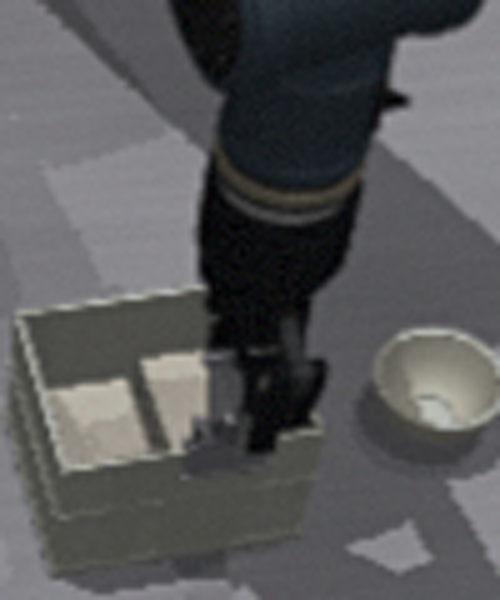

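Run:
```python
from h import *
c=load('w2'); P=cloud(c)*1000
print(c['cam_to_world'].round(3).tolist())
for (u,v) in [(305,375),(307,400),(307,440),(440,380),(440,440),(285,375),(262,400),(285,420),(478,375),(500,420),(470,400)]:
    print(u,v,P[int(v/1.5),int(u/1.5)].round(1), c['image'][int(v/1.5),int(u/1.5)])
i=c['image'][220:330,150:350]; i=np.clip(i.astype(float)*2.2+15,0,255).astype(np.uint8); cv2.imwrite('pics/w2z.png',cv2.resize(i,None,fx=4,fy=4,interpolation=2))
c=load('scene2');i=c['image'][140:190,290:350]; i=np.clip(i.astype(float)*2.2+15,0,255).astype(np.uint8); cv2.imwrite('pics/s2z.png',cv2.resize(i,None,fx=10,fy=10,interpolation=2))
```

```text
[[0.998, 0.061, 0.023, 0.599], [0.065, -0.946, -0.316, 0.376], [0.002, 0.317, -0.948, 0.276], [0.0, 0.0, 0.0, 1.0]]
305 375 [580.9 306.5 152.6] [113 114 117]
307 400 [581.6 298.7 153.7] [114 116 119]
307 440 [581.8 283.7 153.6] [170 170 175]
440 380 [622.7 307.4 152.2] [112 112 116]
440 440 [624.9 285.8 152.7] [102 102 105]
285 375 [573.8 303.  147.2] [88 91 92]
262 400 [568.2 299.2 155.9] [37 35 35]
285 420 [577.6 299.4 166.2] [25 24 26]
478 375 [635.3 307.3 147.8] [90 93 94]
500 420 [636.3 307.3 172.3] [88 92 92]
470 400 [631.6 303.9 156.9] [26 28 27]
```

View pics/w2z.png

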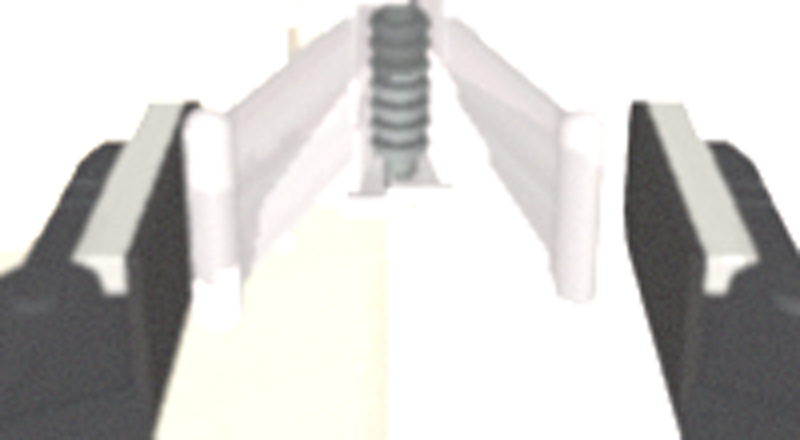

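View pics/s2z.png

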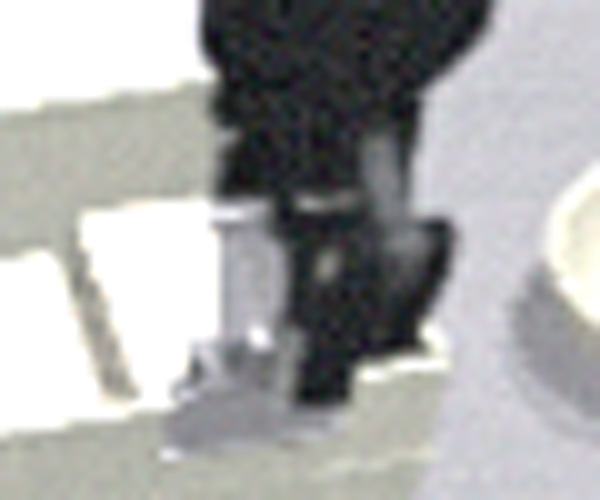

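```bash
python3 d.py 602.8 294.7 131 3.7; python3 -m handwheel '[[0.64,[1,-1.5,1],0],[0.64,[1,-1.5,1],0],[0.64,[1,-1.5,1],0]]' 
python3 d.py 602.8 294.7 131 3.7
python3 - <<'E'
from h import *
c=shot('wrist','w3')
i=c['image'][220:330,150:350]; i=np.clip(i.astype(float)*1.7+15,0,255).astype(np.uint8); cv2.imwrite('pics/w3z.png',cv2.resize(i,None,fx=4,fy=4,interpolation=2))
E
```

```text
t 2.65 pos [604.4 293.5 132.1] zaxis [ 1.6e-03  4.0e-04 -1.0e+00] yaw_y 3.72 | shift [ 1.3 -1.5  1.1] turn 0.0 w 0.0548 F [ 0.13 -0.05  0.3 ]
time: 2.9
position: [0.6022, 0.2944, 0.1303]
eef_rot: [-0.0, 0.684, 0.73, -0.0]
wrist_force: [-0.0, 0.7, 0.0]
gripper_width: 0.0543
t 2.9 pos [602.2 294.4 130.3] zaxis [-1.e-04 -1.e-04 -1.e+00] yaw_y 3.73 | shift [ 0.3  0.6 -0.7] turn 0.001 w 0.0543 F [-0.    0.68  0.02]
```

View pics/w3z.png

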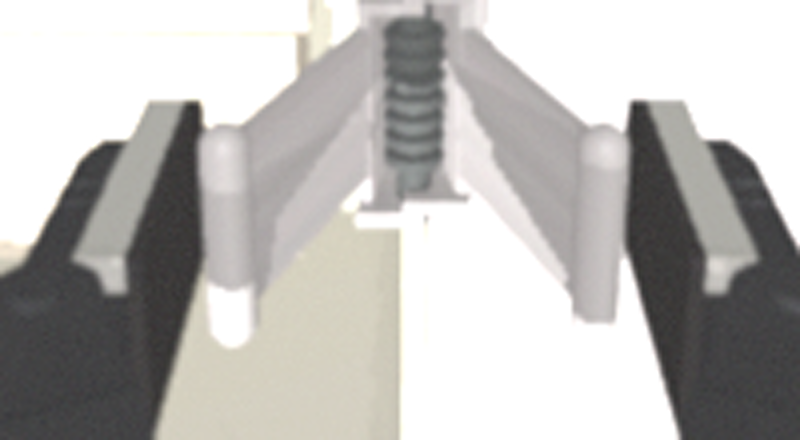

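The clip is centred between the pads (beads at zoomed columns 222 and 600, pads at 200 and 630). Next I squeeze, rising slightly as it closes.

```bash
python3 -m handwheel '[[0.6,[0,0.3,0],0],[0.56,[0,0.3,0],0],[0.52,[0,0.3,-1],0],[0.48,[0,0.3,-1.5],0],[0.44,[0,0.3,-2],0],[0.4,[0,0.3,-3],0],[0.37,[0,0.3,-3.5],0],[0.34,[0,0.3,-4],0],[0.32,[0,0.3,-4.5],0],[0.32,[0,0.3,-5],0],[0.32,[0,0.3,-5],0]]' 
python3 d.py 602.8 294.7 131 3.7
python3 - <<'E'
from h import *
c=shot('wrist','w4'); cv2.imwrite('pics/w4.png',cv2.resize(np.clip(c['image'][150:384,100:400]*1.4,0,255).astype(np.uint8),None,fx=2.5,fy=2.5,interpolation=2))
c=shot('scene','scene4')
E
sed 's/top0/top1/;s/scene0/scene4/' m.py > m2.py; python3 m2.py
```

```text
time: 3.87
position: [0.6027, 0.2944, 0.1355]
eef_rot: [0.0, 0.684, 0.73, 0.0]
wrist_force: [0.5, -0.0, -0.8]
gripper_width: 0.0274
t 3.8667 pos [602.7 294.4 135.5] zaxis [ 3.e-04  1.e-04 -1.e+00] yaw_y 3.73 | shift [0.3 0.1 4.5] turn 0.0 w 0.0274 F [ 0.48 -0.02 -0.83]
top1 table z med 0.0007819245122198115
tubrim 135 c [548.6 238.3] sz [120.7  84.5] ang 3.5 z [0.095 0.1   0.104] px 190 219 199 241 mean [547.5 220.8  99.6]
clip 18 c [611.7 279.6] sz [33.4  7.4] ang 12.0 z [0.113 0.118 0.151] px 185 190 190 203 mean [606.3 278.4 121.4]
signw 105 c [492.8   5.3] sz [149.7   3.6] ang 74.8 z [0.087 0.113 0.119] px 259 310 230 243 mean [492.    4.4 108. ]
scene4 table z med -0.00015789032183199936
tubrim 282 c [550.9 267.5] sz [132.7 149.7] ang 4.6 z [0.094 0.098 0.103] px 272 334 147 185 mean [565.  254.4  98.6]
clip 157 c [608.3 288.4] sz [40.4 42.4] ang 64.4 z [0.113 0.145 0.168] px 308 323 157 179 mean [607.  285.2 140.7]
signw 386 c [493.1   2.4] sz [149.1   9.3] ang 74.9 z [0.086 0.102 0.116] px 182 233 152 164 mean [493.6   2.4 101.4]
```

View pics/w4.png

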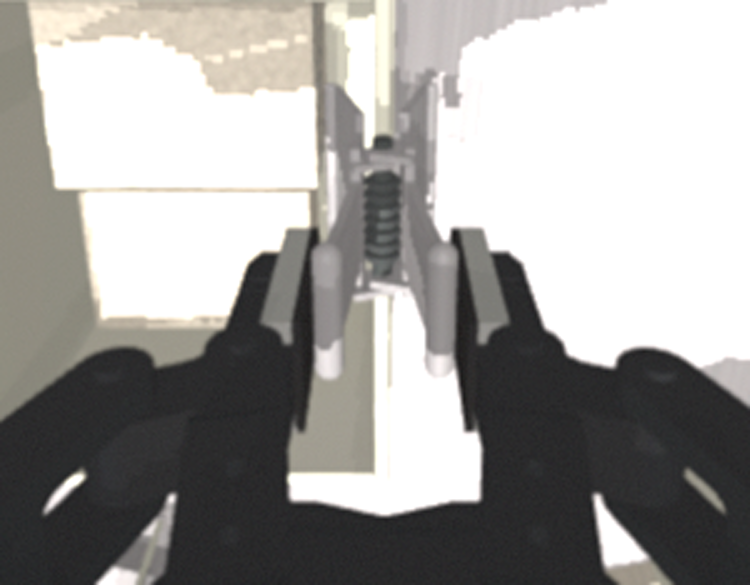

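The clip is open, its jaws clear on both sides of the wall, centred at (382,230). Lifting.

```bash
python3 -m handwheel '[[0.32,[0,0,-3],0],[0.32,[0,0,-8],0],[0.32,[0,0,-15],0],[0.32,[0,0,-24],0],[0.32,[0,0,-34],0],[0.32,[0,0,-44],0],[0.32,[0,0,-54],0],[0.32,[0,0,-62],0],[0.32,[0,0,-68],0],[0.32,[0,0,-72],0],[0.32,[0,0,-74],0],[0.32,[0,0,-75],0],[0.32,[0,0,-75],0],[0.32,[0,0,-75],0],[0.32,[0,0,-75],0]]'
python3 - <<'E'
from h import *
c=shot('wrist','w5'); a=np.clip(c['image'][150:384,100:400]*1.4,0,255).astype(np.uint8)
c=shot('scene','scene5'); b=c['image'][60:216,230:430]
a=cv2.resize(a,(400,312)); b=cv2.resize(b,(400,312)); cv2.imwrite('pics/w5.png',np.hstack([a,b]))
from scipy.spatial.transform import Rotation
E
python3 d.py 493 4 210 -15.2
python3 - <<'E'
from h import *
c=load('wrist0') if 0 else load('w5'); P=cloud(c)*1000
s=env.observe(); o=s['position']*1000
m=(abs(P[...,0]-o[0])<30)&(abs(P[...,1]-o[1])<40)&(P[...,2]>140)&(P[...,2]<245)&(c['image'].mean(-1)>70)
q=P[m]; print(o, q.min(0),q.max(0))
for z in range(140,240,10):
    k=q[(q[:,2]>=z)&(q[:,2]<z+10)]
    if len(k): print(z,len(k),k.min(0).round(),k.max(0).round())
E
```

```text
time: 5.22
position: [0.6023, 0.2943, 0.2096]
eef_rot: [-0.0, 0.684, 0.73, -0.001]
wrist_force: [-0.1, -0.4, -0.4]
gripper_width: 0.0277
t 5.3167 pos [602.4 294.3 209.8] zaxis [-9.e-04 -3.e-04 -1.e+00] yaw_y 3.72 | shift [-282.6 -128.1   -0. ] turn 0.33 w 0.0278 F [-0.14 -0.87 -0.15]
[602.43383206 294.33137535 209.79816232] [575.48564851 272.44100452 154.07186225] [629.91140236 320.83598014 244.97175452]
150 498 [585. 273. 154.] [618. 321. 160.]
160 300 [588. 283. 160.] [614. 320. 170.]
170 210 [591. 275. 170.] [611. 320. 180.]
180 432 [592. 272. 180.] [611. 317. 190.]
190 625 [593. 274. 190.] [611. 314. 200.]
200 314 [592. 281. 200.] [612. 307. 210.]
210 390 [577. 282. 210.] [628. 307. 220.]
220 1406 [582. 279. 220.] [630. 310. 230.]
230 351 [575. 281. 230.] [630. 308. 240.]
```

View pics/w5.png

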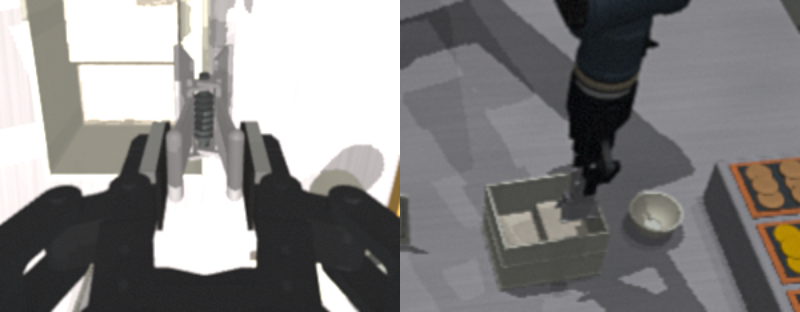

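```bash
python3 -m handwheel '[[0.32,[-4,-2,0],0],[0.32,[-14,-6,0],0.01],[0.32,[-30,-14,0],0.03],[0.32,[-50,-23,0],0.05],[0.32,[-72,-33,0],0.08],[0.32,[-95,-43,0],0.11],[0.32,[-118,-53,0],0.14],[0.32,[-141,-64,0],0.17],[0.32,[-164,-74,0],0.2],[0.32,[-187,-85,0],0.22],[0.32,[-210,-95,0],0.25],[0.32,[-232,-105,0],0.28],[0.32,[-251,-114,0],0.3],[0.32,[-266,-120.5,0],0.32],[0.32,[-276,-125,0],0.33],[0.32,[-281,-127.4,0],0.33],[0.32,[-282.6,-128.1,0],0.33],[0.32,[-282.6,-128.1,0],0.33],[0.32,[-282.6,-128.1,0],0.33]]'
python3 -m handwheel '[[0.32,[0,0,0],0],[0.32,[0,0,0],0]]' >/dev/null
cat > look.py <<'E'
import sys
from h import *
t=sys.argv[1]
c=shot('wrist','w'+t); i=c['image']
cv2.imwrite(f'pics/w{t}.png',cv2.resize(i,None,fx=1.5,fy=1.5))
s=env.observe(); o=s['position']*1000
P=cloud(c)*1000
m=(abs(P[...,0]-493)<60)&(abs(P[...,1]-4)<95)&(P[...,2]>107)&(P[...,2]<121)
q=P[m]; r=cv2.minAreaRect(q[:,:2].astype(np.float32)); print('sign top (wrist)',len(q),r, q[:,2].max())
m=(abs(P[...,0]-o[0])<35)&(abs(P[...,1]-o[1])<45)&(P[...,2]>o[2]-75)&(P[...,2]<o[2]-25)&(i.mean(-1)>60)&(P[...,2]>123)
q=P[m]
if len(q): print('clip lower',len(q),cv2.minAreaRect(q[:,:2].astype(np.float32)),q[:,2].min())
E
python3 look.py 6; python3 d.py 493 4 210 -15.2
```

```text
time: 6.9
position: [0.4934, 0.0045, 0.2103]
eef_rot: [-0.0, 0.794, 0.608, 0.0]
wrist_force: [-0.4, 0.3, 0.2]
gripper_width: 0.0275
sign top (wrist) 412 ((492.2496337890625, 4.890655517578125), (149.74087524414062, 2.615377426147461), 74.86859130859375) 118.07723755847557
clip lower 1173 ((493.8420104980469, 8.029029846191406), (45.481849670410156, 31.047794342041016), 75.18721008300781) 154.89563976730864
t 7.1167 pos [493.3   4.7 210.2] zaxis [-0.e+00  1.e-04 -1.e+00] yaw_y -15.12 | shift [-0.8 -0.2  0.2] turn 0.001 w 0.0277 F [-0.54 -0.75 -0.74]
```

View pics/w6.png

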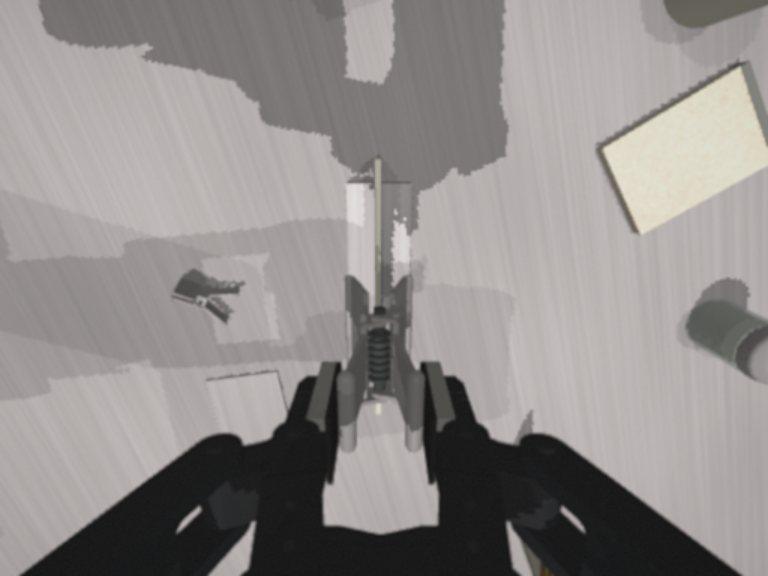

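The card is centred between the jaws: card line at column 378, jaws at 350 and 408. Lowering 52 mm slowly.

```bash
python3 -m handwheel '[[0.32,[-1.5,-0.6,2],0],[0.32,[-1.5,-0.6,6],0],[0.32,[-1.5,-0.6,11],0],[0.32,[-1.5,-0.6,16],0],[0.32,[-1.5,-0.6,21],0],[0.32,[-1.5,-0.6,26],0],[0.32,[-1.5,-0.6,30],0],[0.32,[-1.5,-0.6,33],0],[0.32,[-1.5,-0.6,34],0],[0.32,[-1.5,-0.6,34],0],[0.32,[-1.5,-0.6,34],0]]'
python3 look.py 7; python3 d.py 493 4 158 -15.2
```

```text
time: 8.03
position: [0.4923, 0.0027, 0.1763]
eef_rot: [0.0, 0.794, 0.607, 0.0]
wrist_force: [-0.1, 0.2, -1.6]
gripper_width: 0.0272
sign top (wrist) 609 ((492.4510192871094, 5.203254699707031), (149.22984313964844, 2.975205183029175), 74.85826873779297) 117.31776786417336
clip lower 1163 ((492.73309326171875, 5.861455917358398), (45.47389221191406, 31.044109344482422), 75.07823181152344) 123.01509939004163
t 8.0833 pos [492.4   2.8 176.5] zaxis [ 5.e-04 -1.e-04 -1.e+00] yaw_y -15.19 | shift [ 1.3  0.2 18.5] turn 0.0 w 0.0275 F [ 0.06  0.14 -0.57]
```

View pics/w7.png

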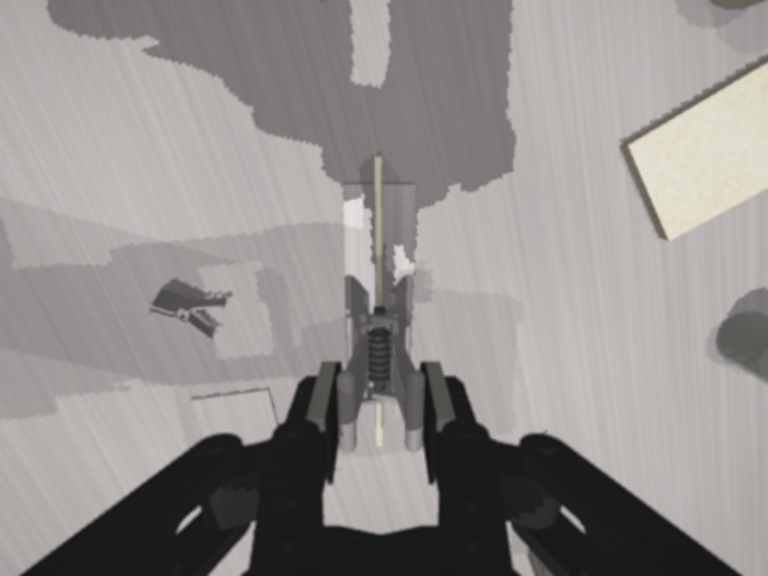

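Still centred: card at column 378, jaws at 350 and 408. Down the last 18 mm.

```bash
python3 -m handwheel '[[0.32,[0,0,1],0],[0.32,[0,0,3],0],[0.32,[0,0,5.5],0],[0.32,[0,0,8],0],[0.32,[0,0,10.5],0],[0.32,[0,0,13],0],[0.32,[0,0,15.5],0],[0.32,[0,0,17],0],[0.32,[0,0,18],0],[0.32,[0,0,18],0],[0.32,[0,0,18],0],[0.32,[0,0,18],0],[0.32,[0,0,18],0]]'
python3 look.py 8; python3 d.py 493 4 158 -15.2
python3 - <<'E'
from h import *
c=shot('scene','scene8'); a=c['image'][90:190,150:270]; cv2.imwrite('pics/s8.png',cv2.resize(np.clip(a*1.5,0,255).astype(np.uint8),None,fx=6,fy=6,interpolation=2))
E
sed 's/top0/top1/;s/scene0/scene8/' m.py > m2.py; python3 m2.py | grep -A9 scene8
```

```text
time: 9.17
position: [0.4923, 0.0028, 0.1584]
eef_rot: [0.0, 0.794, 0.607, 0.0]
wrist_force: [-0.1, -0.1, -0.8]
gripper_width: 0.0274
sign top (wrist) 1272 ((492.43505859375, 4.992713928222656), (149.47811889648438, 30.279354095458984), 74.59797668457031) 120.96719127452579
clip lower 287 ((493.1880798339844, 5.829494476318359), (43.37550354003906, 18.897254943847656), 75.11686706542969) 123.02166905458276
t 9.2167 pos [492.3   2.8 158.4] zaxis [ 3.e-04 -1.e-04 -1.e+00] yaw_y -15.18 | shift [1.4 0.4 0.4] turn 0.0 w 0.0277 F [ 0.66 -0.39 -0.87]
scene8 table z med -0.00017758354851360458
tubrim 337 c [545.8 267.8] sz [125.1 150.8] ang 3.8 z [0.094 0.098 0.102] px 273 334 145 185 mean [548.8 269.1  98.4]
clip 0
signw 397 c [496.3   1.2] sz [148.9  31. ] ang 81.8 z [0.086 0.106 0.123] px 182 233 152 165 mean [496.7   3.3 105.4]
```

View pics/w8.png

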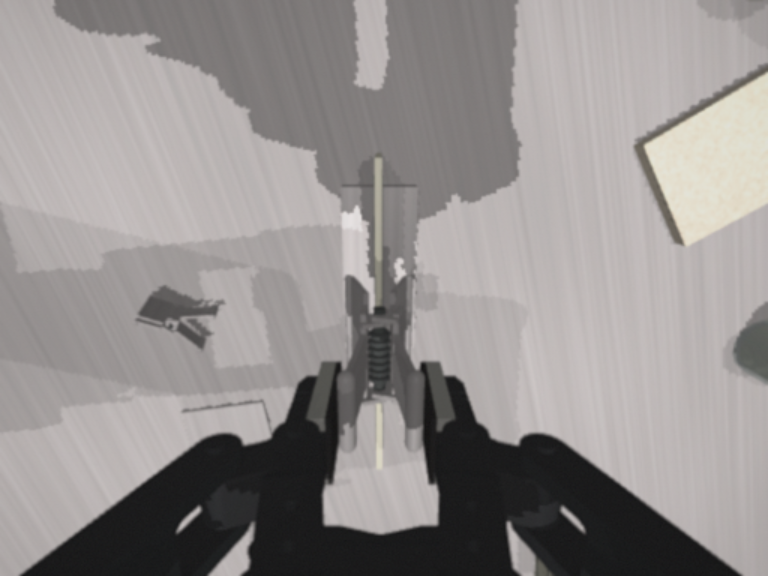

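View pics/s8.png

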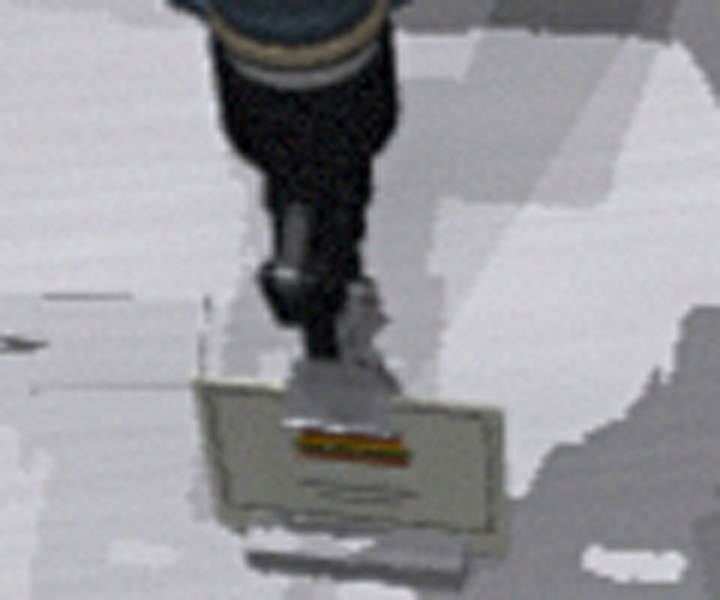

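The jaws straddle the card: in the scene view the near jaw hangs over its upper edge around (340,390). Before handing in I'll check tip height and side clearances.

Run:
```python
from h import *
c=load('w8'); P=cloud(c)*1000
a=np.radians(-15.15); X=np.array([np.cos(a),np.sin(a)]); Y=np.array([-np.sin(a),np.cos(a)])
rel=P[...,:2]-np.array([492.4,5.0]); x=rel@X; y=rel@Y; Z=P[...,2]
m=(abs(x)<22)&(abs(y)<30)&(Z>85)&(Z<150)
for z in range(85,150,5):
    k=m&(Z>=z)&(Z<z+5)
    if k.sum(): print(z,k.sum(),'x-',np.round([x[k&(x<-2.5)].min(),x[k&(x<-2.5)].max()],1) if (k&(x<-2.5)).any() else '','x+',np.round([x[k&(x>2.5)].min(),x[k&(x>2.5)].max()],1) if (k&(x>2.5)).any() else '', 'y',y[k].min().round(),y[k].max().round())
k=(y>35)&(abs(x)<8)&(Z>110)&(Z<121); print('card',np.median(x[k]),np.median(Z[k]))
print(env.observe()['time'])
```

```text
100 9 x- [-11.6 -11.6] x+ [11.8 15.6] y -0.0 23.0
105 531 x- [-15.5 -10. ] x+ [10.2 15.6] y -21.0 24.0
110 181 x- [-11.8  -8.5] x+ [ 8.7 12. ] y -10.0 29.0
115 240 x- [-10.2  -6.9] x+ [ 7.2 10.6] y -5.0 30.0
120 81 x- [-8.5 -4.8] x+ [5.8 9.2] y 0.0 23.0
125 120 x- [-6.7 -3.8] x+ [4.5 7.7] y -21.0 23.0
130 205 x- [-9.  -2.8] x+ [2.6 9.9] y -20.0 19.0
135 887 x- [-8.1 -2.7] x+ [2.6 9.2] y -23.0 19.0
140 351 x- [-7.3 -2.7] x+ [2.6 8.4] y -22.0 17.0
145 147 x- [-8.1 -5.5] x+ [6.6 9.3] y -15.0 10.0
card 0.18724596717623418 115.65650652744782
9.2667
```

```bash
python3 -m handwheel '[[0.32,[0,0.2,1],0],[0.32,[0,0.2,1.7],0],[0.32,[0,0.2,1.7],0],[0.32,[0,0.2,1.7],0],[0.32,[0,0.2,1.7],0],[0.32,[0,0.2,1.7],0],[0.32,[0,0.2,1.7],0],[0.32,[0,0.2,1.7],0]]'
python3 look.py 9; python3 d.py 493 4 158 -15.2; python3 -c "
from h import *
a=load('w9'); P=cloud(a)*1000
b=cv2.resize(a['image'][170:320,200:305],None,fx=4,fy=4); cv2.imwrite('pics/w9z.png',b)"
```

```text
time: 9.93
position: [0.4924, 0.0027, 0.1566]
eef_rot: [0.0, 0.794, 0.607, 0.0]
wrist_force: [-0.8, 0.4, -0.4]
gripper_width: 0.0275
sign top (wrist) 1147 ((492.6861267089844, 4.9995880126953125), (149.41075134277344, 24.62763023376465), 75.33785247802734) 120.97399717371188
clip lower 261 ((493.0708312988281, 5.680204391479492), (43.36883544921875, 18.897953033447266), 74.34239959716797) 123.04780152735864
t 9.9833 pos [492.4   2.7 156.6] zaxis [-0. -0. -1.] yaw_y -15.18 | shift [ 1.4  0.3 -1.4] turn 0.0 w 0.0277 F [ 0.56  0.17 -0.88]
```

View pics/w9z.png

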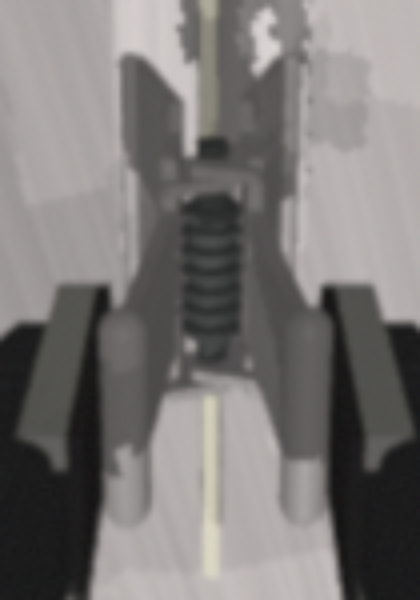

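The clip is held open, with the card line at column 210 midway between the jaws (130 and 290) and nothing touching it. Handing in.

```bash
python3 -c "
from cell import env
print(env.hand_in())"
```

```text
the job is handed in; nothing more can be done
None
```

I squeezed the clip open on the tub wall, lifted it off and carried it to the wide sign. I handed in at about 10 s with it held gaping over the middle of the top edge. The interface gave no verdict.

**Last checks:**
- **Opening:** the fingers stood about 27.5 mm apart over the beads, so by the figures given the tips are about 24 mm apart.
- **Depth:** I measured the jaw bottoms about 11–12 mm below the card's edge, then lowered 1.7 mm more, making about 13 mm. By calculation the pin is about 19 mm above the edge.
- **Fit:** the inner faces of the jaws measured even on the two sides of the card's midplane, to within about 0.3 mm (about 7 mm each side at the edge). I then shifted 0.2 mm and did not repeat this measurement.
- **Squareness:** the tool's heading is within about 0.1° of square to the card as measured.
- **Position along the card:** the clip is within about 3 mm of the middle.
- **Contact:** the pictures show nothing touching the sign. Wrist force was only noise, about 1 N.
- **Sign and tub:** both read the same as at the start to within about 1–2 mm. I did not re-measure the bystanders; the arm's path kept well clear of them.

**Disagreement:** the top and scene cameras differed by about 3 mm on the sign's centre and 4 mm on the clip's position along the wall. I used the wrist camera for the final alignment.

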